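Load and start a feed pump

TASK

Make the feed pump with the half-inserted cartridge ready and start it: push the cartridge fully home with the fingertips, then swing the pump's clamp lever past its first click all the way to its second stop, and then press the round start key in the front corner of the same pump fully down and let it spring back. Do it all by pushing: the cartridge is not to be lifted, the second pump is running and its lever and key are to be left alone, and nothing standing about may be knocked over or shoved aside.

Things in the scene. Friction and masses are not known exactly. Their poses are not given: they have to be found in the camera images.
- feed_pump: The pump to start, fixed: a low stainless box 255 mm deep (x), 170 mm wide (y), its flat deck 75 mm above the bench, front edge at x = -130 mm. Origin on the bench under its middle; x points from its front to its rear, y to its left. On the deck two rails (10 mm high, inner faces at y = +-39.5 mm, x from -104 to +46 mm) lead to a round rotor and two end stops; a console 22 mm high lies behind.
- cartridge: Loose white U-shaped cartridge, about 180 g, flat on the feed pump's deck between the rails (1.5 mm play each side), its two arms towards the rotor. Main block 46 mm long (x), 76 mm wide, 24 mm high; arms 40 mm more towards +x. Origin: centre of the main block's underside; axes as the pump's. It slides towards +x, friction about 1 N or less, until the arms meet the end stops.
- cartridge_face (a point): Middle of the cartridge's flat front face (12 mm above the deck), which looks to the pump's front; it starts 20 to 38 mm short of home. Two capped hose ports, 10 mm thick and 17 mm long, stick out of the face 30 mm left and right of this point, leaving 50 mm of free face between them.
- cartridge_home (a point): Point fixed on the feed pump where point cartridge_face lies when the cartridge is home (pump frame x = -40 mm, y = 0, 12 mm above the deck).
- feed_lever (a joint): Angle of the feed pump's clamp lever about its vertical pivot, growing anticlockwise from above: 0 open (points to the pump's front, beside the left rail), about 0.7 first click, 1.4 second stop (lies across the cartridge). Each click takes about 6 N at the knob; past about 1.1 it springs on to the second stop by itself, let go well before that it falls back to the first click.
- feed_lever_knob (a point): Middle of the lever's upright round black knob: 18 mm diameter, reaching 13 mm above and below this point, 85 mm from the pivot, on the end of a flat steel arm 14 mm wide whose top lies 13 mm below this point, 33 mm above the deck and 9 mm above the cartridge.
- feed_lever_pivot (a point): Point on the vertical pivot axis of the feed pump's lever, at the height of the middle of the knob; pump frame x = -5 mm, y = +58 mm.
- feed_key (a joint): Travel of the feed pump's start key: 0 up, 5 mm fully down; springs back, 5 N when fully down.
- feed_key_top (a point): Centre of the top face of the feed pump's start key, a round grey key 22 mm in diameter that is pressed straight down; in the front right corner of the deck (pump frame x = -106 mm, y = -65 mm).
- other_pump: The second pump, same make and size as the feed pump, with the same origin and axes; its cartridge is home and its lever lies across it. Leave alone.
- other_lever (a joint): Lever angle of the second pump: 0 at its second stop, where it is, growing as it is opened. Leave alone.
- other_key (a joint): Start key of the second pump, 0 up. Leave alone.
- vial: Small glass vial with white cap, 22 mm in diameter, 40 mm high, loose on the deck of the feed pump right of the rotor. Origin under its centre.
- jar: Loose amber jar with white cap, 40 mm in diameter, 60 mm high, on the bench between the pumps. Origin under its centre.
- media_bottle: Loose glass bottle, 66 mm in diameter, 135 mm high, on the bench to the right. Origin under its centre.
- beaker: Loose glass beaker, 68 mm in diameter, 80 mm high, on the bench to the left. Origin under its centre.
- spare_cartridge: A spare cartridge of the same shape lying flat on the bench to the left of the pumps. Origin under its main block. Leave alone.
- screwdriver: Black-handled screwdriver, 160 mm long, lying on the bench to the right of the pumps. Origin near its middle.
- dish: Shallow clear dish, 88 mm in diameter, 15 mm high, on the bench to the right.

How it is judged (in metres and radians):
On the way, in this order (a step that is already met when the one before it is completed fails the run):
1. the cartridge is pushed fully home in the feed pump (x of cartridge in the frame of feed_pump above -0.0195 m and z of cartridge in the frame of feed_pump below 0.079 m), for 0.2 s.
2. its lever is at the second stop (value of joint feed_lever above 1.33 rad), for 0.2 s.
3. its start key is pressed fully down (value of joint feed_key above 0.004 m), for 0.05 s.
At the end, for the whole second after the job is handed in: The cartridge lies home on the deck (within 2.5 mm of its end stops), the feed pump's lever is at its second stop (above 1.33 rad), its key has been pressed at least 4 mm after that and is up again; the second pump's lever is still at its second stop and its key up (all of step 1 and value of joint feed_lever above 1.33 rad and value of joint each of feed_key, other_key below 0.0015 m and value of joint other_lever below 0.1 rad and linear speed of cartridge below 0.02 m/s); the robot touches nothing.
It fails at once if the cartridge is lifted or tipped (z of cartridge in the frame of feed_pump above 0.083 m or angle between cartridge's own z axis and vertical above 0.2 rad).
It fails at once if the start key is pressed before the lever is at its second stop (value of joint feed_key above 0.003 m and value of joint feed_lever below 1.3 rad).
It fails at once if the second pump's lever or key is worked (value of joint other_lever above 0.15 rad or value of joint other_key above 0.003 m).
It fails at once if something standing about is shoved aside, knocked over or lifted (distance of vial from where it was at the start of the episode above 0.02 m or distance of any of jar, media_bottle, beaker, spare_cartridge, dish from where it was at the start of the episode above 0.025 m or distance of screwdriver from where it was at the start of the episode above 0.03 m or angle between any of vial, jar, media_bottle, beaker's own z axis and vertical above 0.5 rad).
It also fails if it takes over 64 s, if anything falls off the work surface, if the arm or the gripper's body presses on something with over 40 N, if the wrist force passes 120 N, or if a joint passes its speed limit or range.

ROBOT

A 6-joint arm with a two-finger parallel gripper is mounted at the origin on the work surface. World frame = base frame: x ahead of the robot, y to its left, z up, the work surface at z = 0. Lengths are in mm, angles in rad, forces in N, time in s.
With the tool pointing down it reaches from about 300 to 775 mm from the base axis. Payload 14.6 kg.
Tool frame: the origin (TCP) lies midway between the tips of the shut fingers; the grasp point (between the pads) lies 19 mm behind it; y points along the fingers, z is the direction in which the jaws open and shut, and the axes are right-handed (so a half turn about y gives the same grasp; the last joint's range is limited). The gripper opens to 94 mm and grips with 3 to 60 N. Pads are 16 mm wide; open, the fingers measure 119 mm over their backs; the gripper's body (75 mm by 177 mm) begins 78 mm behind the grasp point.
Start: joints at [-1.228, 0.3, 1.521, -0, 1.321, -0.067], TCP at [219.126, -504.453, 178.246] pointing down, gripper open.
Joint ranges: [-3.03, 3.03], [-0.79, 2.21], [0.23, 2.52], [-1.04, 4.18], [0, 3.07], [-2.55, 2.55]. Speed limits (rad/s): [2.22, 2.22, 2.57, 3.14, 3.14, 3.14].

INTERFACE

Orientations are given as [roll, pitch, yaw] about the fixed x, y, z axes, in that order (R = Rz(yaw) Ry(pitch) Rx(roll)).
In Python, from cell import manip gives the robot as it stands.
- The arm moves only by the tool play_rows, never from a script. Its argument "series" is a list of rows, each a list of 3 entries, a list of its own where there are three numbers: the shift along the tool's x, y, z in m, then the turn about the tool's y in rad, then the closure, from 0 (fully open) to 1 (shut). In form: [[[dx, dy, dz], twist, grip], ...]. A call has 1 to 20 rows; each row is the pose to reach, as a shift and turn from the pose measured when the call began, along the tool's axes at that moment; what a row does not reach only later rows make up. A row lasts 1/10 s, in which the tool goes at most 50 mm and 8.59 degrees, less where a joint would pass 70% of its speed; a pose out of reach is approached as far as the arm can. A call with a gripper value outside its range is refused whole. The fingers move at their own pace and stop on an object; "squeeze" is the grip in N (left out, the last holds). Time passes only in rows, so rows that repeat a pose let the fingers close. It gives the time, the measured TCP pose, the force and the opening at its end, in the units of the state.
- manip.read_state(): the state, without advancing time (a new reading comes with each control period).
- manip.camera(name): name is "scene" or "top"; returns the picture (400x640x3 uint8, red, green, blue); there is no depth.
- manip.camera_params(name): a dict with "K" (3x3 intrinsics, pixels), "rvec" (rotation vector, rad) and "tvec" (3), from world to camera coordinates, as OpenCV has them. Camera axes: x right, y down, z forward; pixel columns grow to the right and rows downward; lengths in mm; the calibration is good to about 2 mm. A picture is of the moment at which its call begins. camera_params takes no time and is no camera call.
- manip.sign_off(): hands the job in, once; it reports no verdict.
The state is a dict: "clock": time; "joints": joint angles; "qd": joint speeds; "effort": joint torques, N m; "eef_pos": TCP position; "eef_rot": TCP orientation; "wrist_force": force on the tool from outside, world axes, zero at the start; "moment": the same for the moment, N m; "finger_gap": finger opening in mm.
Only numpy, scipy, OpenCV 4.12 (cv2) and the standard library are available. Lean on these libraries where they do the work, as an engineer would, in place of code of your own. Each camera call takes 0.05 s, during which the arm holds its last target. There are 200 camera calls.

## Working session

There is one attempt and no reset: what is moved stays moved. The work goes in short steps, Python scripts to look and compute and a tool call to move; the robot and the scene stay as the last step left them, time stands still between calls to the robot, and variables do not carry over. Pictures are saved under pics/ and viewed, about 8 in all and at most 12, crops included, and the job is handed in when it is done.

Besides the shell and the picture viewer there is one more tool, called by a JSON object that holds its "fn" and its "kwargs". play_rows: Moves the arm, as the interface text tells. Its arguments: {"type":"object","properties":{"series":{"type":"array","items":{"type":"array"}},"squeeze":{"type":"number"}},"required":["series"]}

```bash
mkdir -p pics; cat > h.py <<'E'
import numpy as np, cv2
from cell import manip
def P(n):
    p=manip.camera_params(n); R=cv2.Rodrigues(np.array(p["rvec"],float))[0]
    return np.array(p["K"],float),R,np.array(p["tvec"],float).reshape(3)
def ray(n,uv,z):
    K,R,t=P(n); d=R.T@np.linalg.inv(K)@np.array([uv[0],uv[1],1.]); c=-R.T@t
    return c+d*(z-c[2])/d[2]
def proj(n,X):
    K,R,t=P(n); q=(K@(R@np.atleast_2d(X).T+t[:,None])).T; return q[:,:2]/q[:,2:]
def snap(n,f):
    im=manip.camera(n); cv2.imwrite(f"pics/{f}.png",im[:,:,::-1]); return im
E
python3 - <<'E'
from h import *
for n in("top","scene"):
    snap(n,n+"0"); K,R,t=P(n); print(n,K[0,0],-R.T@t,R[2])
s=manip.read_state(); print(s)
E
```

```text
top 398.1915658735399 [ 330.34864471    4.43817802 1207.92700536] [ 0.14763003 -0.01194138 -0.98897056]
scene 366.06002893510123 [1096.83399031 -205.08758287  685.64356185] [-0.70335599  0.21902605 -0.67625287]
{'clock': 0.1, 'joints': array([-1.22759453e+00,  3.00394208e-01,  1.52150575e+00, -5.89075806e-05,
        1.32071231e+00, -6.66004797e-02]), 'qd': array([-6.41546210e-05, -8.32545099e-04, -6.06733454e-04,  1.08527503e-03,
        6.74751729e-04, -5.48529830e-04]), 'effort': array([ 4.05109429e-03, -5.32631207e+01, -3.53281975e+01,  7.10032973e-02,
        2.34478764e-02, -1.05652928e-04]), 'eef_pos': array([ 219.02834901, -504.22023465,  177.76039441]), 'eef_rot': array([-1.57181747e+00,  1.09226155e-05, -2.73177577e+00]), 'wrist_force': array([-0.37195071, -0.93403627,  0.86062955]), 'moment': array([ 0.00989337,  0.01462881, -0.00084329]), 'finger_gap': 93.97908677059773}
```

View pics/top0.png

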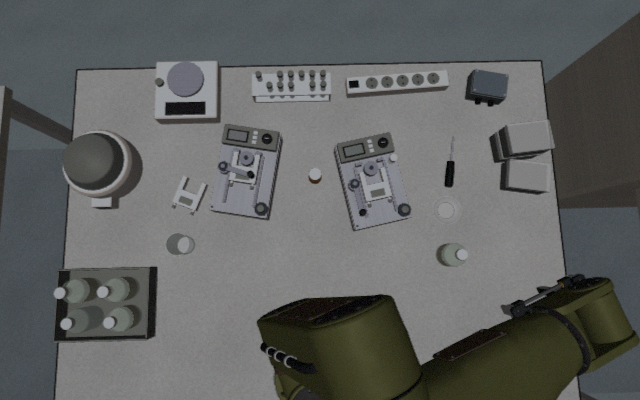

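View pics/scene0.png

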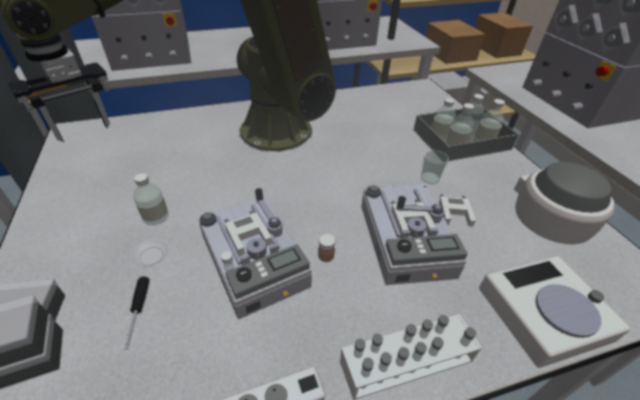

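Top: the feed pump is the right-hand one, around (372,180), with its lever open and knob at about (362,212). The other pump, at about (246,170), has its lever across. Next I'll enlarge the feed pump in both views.

```bash
python3 - <<'E'
from h import *
a=cv2.imread("pics/top0.png")[125:235,325:420]; b=cv2.imread("pics/scene0.png")[180:320,190:320]
a=cv2.resize(a,None,fx=5,fy=5,interpolation=cv2.INTER_CUBIC)
cv2.imwrite("pics/topc.png",np.clip(a*1.3,0,255).astype("uint8"))
E
```

```text
(no output)
```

View pics/topc.png

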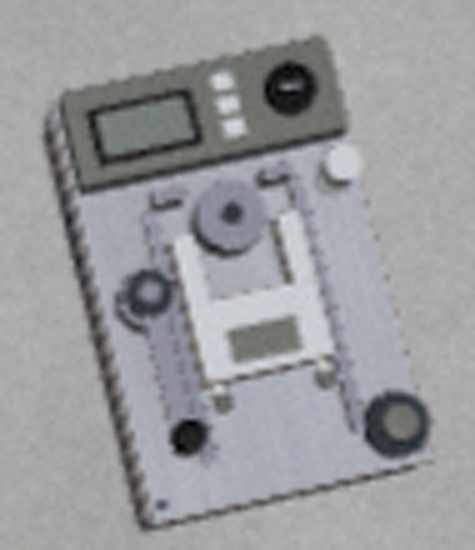

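Crop (5x, offset 325,125): knob (189,436), pivot cap (149,292), key (403,423), rotor (230,215), cartridge front face from (210,383) to (333,357), vial cap (343,163).

```bash
cat > fit.py <<'E'
from h import *
from scipy.optimize import least_squares
# pump-frame points (x,y,z world height) : crop pixels
T={(-90,58,134):(189,436),(-5,58,112):(149,290),(-106,-65,82):(403,423),(125,85,97):(66,90),(125,-85,97):(323,37),(-130,85,75):(150,521),(-130,-85,75):(432,461)}
X=np.array(list(T),float); uv=np.array(list(T.values()))/5+[325,125]-0.4
W=np.array([ray("top",u,x[2])[:2] for u,x in zip(uv,X)])
def f(p):
    c,s=np.cos(p[2]),np.sin(p[2]); return (X[:,:2]@np.array([[c,s],[-s,c]])+p[:2]-W).ravel()
r=least_squares(f,[600,-130,0],loss="soft_l1",f_scale=2); p=r.x
print(p,"\n",f(p).reshape(-1,2).round(1))
c,s=np.cos(p[2]),np.sin(p[2])
def w2p(w): d=np.array(w[:2])-p[:2]; return np.array([c*d[0]+s*d[1],-s*d[0]+c*d[1]])
def p2w(q): return np.array([c*q[0]-s*q[1],s*q[0]+c*q[1]])+p[:2]
if __name__=="__main__":
    for n,q,z in(("faceL",(210,383),99),("faceR",(333,357),99),("rotor",(230,215),105),("vial",(343,163),115)):
        print(n,w2p(ray("top",np.array(q)/5+[325,125]-.4,z)))
    Y=[list(p2w(x))+[x[2]] for x in X]
    a=cv2.imread("pics/scene0.png")
    S=proj("scene",np.array(Y)); print(S.round(1))
    a=cv2.resize(a[170:320,185:325],None,fx=4,fy=4,interpolation=cv2.INTER_CUBIC)
    for u in (S-[185,170]+.4)*4: cv2.circle(a,(int(u[0]),int(u[1])),3,(0,0,255),1)
    cv2.imwrite("pics/scc.png",a)
E
python3 fit.py
```

```text
[ 5.54098406e+02 -1.73596418e+02  1.94868585e-01] 
 [[ 1.1 -0.8]
 [-0.9 -0.6]
 [-1.4  4.6]
 [ 0.2  9.3]
 [ 4.6 -7.4]
 [-2.   1.2]
 [ 0.4 -2.6]]
faceL [-61.17014969  35.24618757]
faceR [-61.76862724 -36.15569372]
rotor [29.35833202  2.45080781]
vial [ 42.86806501 -65.13559218]
[[257.7 190.2]
 [273.  220.6]
 [207.  219. ]
 [311.4 262.8]
 [229.9 296.2]
 [263.9 195.5]
 [196.2 217.3]]
```

View pics/scc.png

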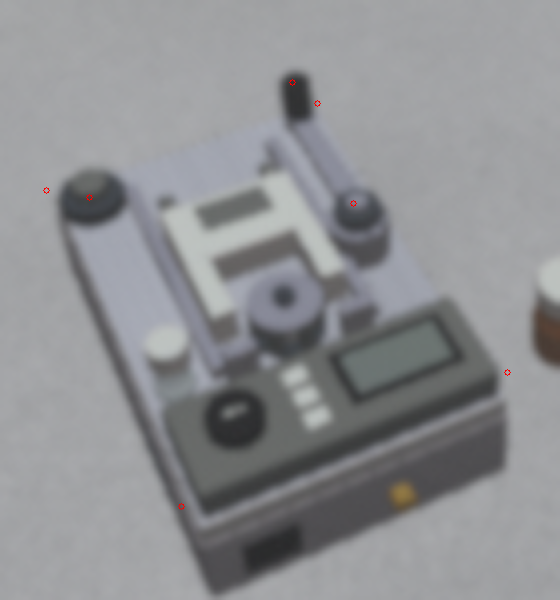

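Scene crop (4x, offset 185,170): knob top (294,77), pivot cap top (358,203), key top (93,182), rotor hub (284,296), vial cap (167,340). The console is narrower than the box, so I'll drop its corners and triangulate the rest.

```bash
cat > tri.py <<'E'
from h import *
pts={"knobtop":((189,434),(294,77)),"pivot":((149,290),(357,202)),"key":((403,423),(93,182)),"rotor":((231,212),(284,296)),"vial":((343,163),(167,339))}
M=[]
for n in("top","scene"):
    K,R,t=P(n); M.append(K@np.c_[R,t])
w={}
for k,(a,b) in pts.items():
    a=np.array(a)/5+[325,125]-.4; b=np.array(b)/4+[185,170]-.4
    h=cv2.triangulatePoints(M[0],M[1],a.reshape(2,1),b.reshape(2,1)).ravel(); w[k]=h[:3]/h[3]
    print(k,w[k].round(1),(proj("top",w[k])[0]-a).round(2),(proj("scene",w[k])[0]-b).round(2))
q={"knobtop":(-90,58),"pivot":(-5,58),"key":(-106,-65)}
A=np.array([q[k] for k in q],float);B=np.array([w[k][:2] for k in q])
a=A-A.mean(0);b=B-B.mean(0)
y=np.arctan2((a[:,0]*b[:,1]-a[:,1]*b[:,0]).sum(),(a*b).sum())
c,s=np.cos(y),np.sin(y);R2=np.array([[c,-s],[s,c]]);t=B.mean(0)-R2@A.mean(0)
print("pump",t,y,"\nres",(A@R2.T+t-B).round(1))
def p2w(q): return R2@np.array(q)+t
def w2p(v): return R2.T@(np.array(v[:2])-t)
if __name__=="__main__":
    for n in("rotor","vial"): print(n,w2p(w[n]))
    for n,qq,z in(("faceL",(210,383),99),("faceR",(333,357),99),("FL",(150,521),75),("FR",(432,461),75),("key",(403,423),w["key"][2])):
        print(n,w2p(ray("top",np.array(qq)/5+[325,125]-.4,z)))
E
python3 tri.py
```

```text
knobtop [ 454.2 -132.9  137.5] [-0. -0.] [-0. -0.]
pivot [ 538.6 -116.4  113.8] [-0.19 -0.04] [-0.29 -0.  ]
key [ 462.9 -256.9   94.7] [-0.94 -0.08] [-1.37 -0.09]
rotor [ 584.8 -165.9  102.9] [-0.22 -0.04] [-0.36 -0.01]
vial [ 608.5 -227.7  116.6] [-0.4  -0.04] [-0.67 -0.03]
pump [ 554.24552765 -172.38473726] 0.19508635204284663 
res [[ 0.5 -0.1]
 [-0.5 -0.1]
 [-0.   0.2]]
rotor [31.20780589  0.4911562 ]
vial [ 42.50992559 -64.82013839]
faceL [-61.54169     34.09933077]
faceR [-62.15571653 -37.3024185 ]
FL [-128.65856106   82.26423914]
FR [-130.2641501   -83.50732354]
key [-106.80846336  -67.6981344 ]
```

```bash
cat > go.py <<'E'
import io,contextlib
with contextlib.redirect_stdout(io.StringIO()): from tri import *
from scipy.spatial.transform import Rotation as Ro
def st(pr=True):
    s=manip.read_state()
    if pr: print("t",s["clock"],"pump",w2p(s["eef_pos"]).round(1),"z",s["eef_pos"][2].round(1),"rot",s["eef_rot"].round(4),"j",s["joints"].round(2),"F",s["wrist_force"].round(1),"gap",s["finger_gap"].round(1))
    return s
def shift(q,z,yawp=None):
    "pump xy mm, world z, yaw rel. to pump(+pi) -> tool shift m, twist"
    s=st(False); R=Ro.from_euler("xyz",s["eef_rot"]).as_matrix()
    d=R.T@(np.r_[p2w(q),z]-s["eef_pos"])/1000
    tw=None
    if yawp is not None: tw=-((yawp+y-np.pi-s["eef_rot"][2]+np.pi)%(2*np.pi)-np.pi)
    return d.round(4),tw
E
python3 - <<'E'
from go import *
st(); print(shift((-100,0),178,0)); print(w["vial"])
E
```

```text
Traceback (most recent call last):
  File "go.py", line 6, in st
    if pr: print("t",s["clock"],"pump",w2p(s["eef_pos"]).round(1),"z",s["eef_pos"][2].round(1),"rot",s["eef_rot"].round(4),"j",s["joints"].round(2),"F",s["wrist_force"].round(1),"gap",s["finger_gap"].round(1))
                                                                                                                                                                                        ^^^^^^^^^^^^^^^^^^^^^
AttributeError: 'float' object has no attribute 'round'
```

```bash
sed -i 's/s\["finger_gap"\].round(1)/round(s["finger_gap"],1)/' go.py
python3 - <<'E'
from go import *
st(); print(shift((-100,0),178,0)); print(w["vial"])
E
```

```text
t 0.1 pump [-393.2 -260.6] z 177.8 rot [-1.5718  0.     -2.7318] j [-1.23  0.3   1.52 -0.    1.32 -0.07] F [-0.4 -0.9  0.9] gap 94.0
(array([-0.342 , -0.    , -0.1921]), np.float64(0.21473052853132701))
[ 608.51454448 -227.73469595  116.59638449]
```

{"fn": "play_rows", "kwargs": {"series": [[[-0.02, 0, -0.011], 0.02, 1], [[-0.06, 0, -0.034], 0.04, 1], [[-0.1, 0, -0.056], 0.07, 1], [[-0.14, 0, -0.079], 0.1, 1], [[-0.18, 0, -0.101], 0.13, 1], [[-0.22, 0, -0.124], 0.16, 1], [[-0.26, 0, -0.146], 0.19, 1], [[-0.3, 0, -0.168], 0.215, 1], [[-0.33, 0, -0.185], 0.215, 1], [[-0.342, 0, -0.192], 0.215, 1], [[-0.342, 0, -0.192], 0.215, 1], [[-0.342, 0, -0.192], 0.215, 1]], "squeeze": 20}}

```text
clock: 1.3
eef_pos: [455.7, -192.6, 177.8]
eef_rot: [-1.572, -0.001, -2.947]
wrist_force: [-1.0, -0.4, -0.1]
finger_gap: 1.9
```

```bash
python3 - <<'E'
from go import *
st(); print(shift((-100,0),85,0))
a=snap("top","top1")[120:240,320:430]; b=snap("scene","sc1")[150:300,180:320]
a=cv2.resize(a,(600,600*120//110),interpolation=cv2.INTER_CUBIC)
E
```

```text
t 1.3 pump [-100.6   -0.7] z 177.8 rot [-1.5719e+00 -7.0000e-04 -2.9469e+00] j [-0.47  0.18  1.67  0.    1.29  0.9 ] F [-1.  -0.4 -0.1] gap 1.9
(array([-0.0007,  0.0928, -0.0006]), np.float64(-0.000410350901163703))
```

{"fn": "play_rows", "kwargs": {"series": [[[0, 0.02, 0], 0, 1], [[0, 0.05, 0], 0, 1], [[0, 0.075, 0], 0, 1], [[0, 0.09, 0], 0, 1], [[0, 0.092, 0], 0, 1], [[-0.01, 0.092, 0], 0, 1], [[-0.02, 0.092, 0], 0, 1], [[-0.02, 0.092, 0], 0, 1], [[-0.02, 0.092, 0], 0, 1]]}}

```text
clock: 2.3
eef_pos: [475.5, -189.1, 86.3]
eef_rot: [-1.571, 0.0, -2.948]
wrist_force: [-0.7, 0.1, 0.3]
finger_gap: 0.4
```

```bash
python3 - <<'E'
from go import *
st()
b=snap("scene","sc2")[130:310,180:330]
cv2.imwrite("pics/sc2c.png",cv2.resize(b[:,:,::-1],None,fx=3.3,fy=3.3,interpolation=cv2.INTER_CUBIC))
E
```

```text
t 2.3 pump [-80.5  -1.1] z 86.3 rot [-1.5714e+00  1.0000e-04 -2.9477e+00] j [-0.45  0.31  1.73  0.    1.1   0.93] F [-0.7  0.1  0.3] gap 0.4
```

View pics/sc2c.png

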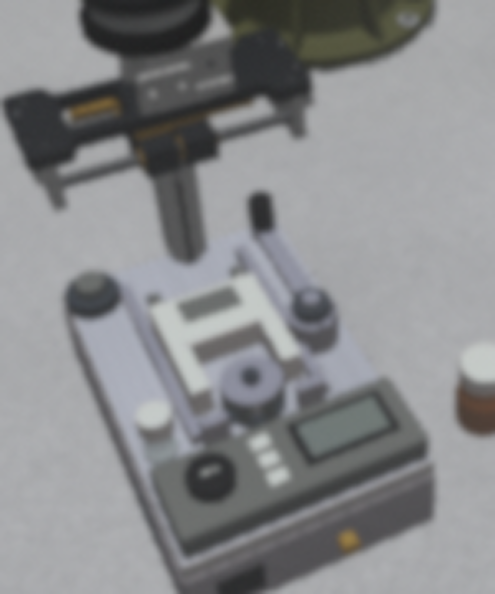

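The shut fingers stand at about (187,258), in front of the face and midway between the ports at (152,297) and (238,270). Pushing now.

{"fn": "play_rows", "kwargs": {"series": [[[-0.006, 0.001, 0], 0, 1], [[-0.012, 0.001, 0], 0, 1], [[-0.016, 0.001, -0.001], 0, 1], [[-0.02, 0.001, -0.001], 0, 1], [[-0.024, 0.001, -0.001], 0, 1], [[-0.028, 0.001, -0.001], 0, 1], [[-0.03, 0.001, -0.001], 0, 1], [[-0.03, 0.001, -0.001], 0, 1]]}}

```text
clock: 3.15
eef_pos: [504.7, -182.3, 85.2]
eef_rot: [-1.572, -0.0, -2.948]
wrist_force: [-0.6, 0.1, -0.2]
finger_gap: 0.3
```

{"fn": "play_rows", "kwargs": {"series": [[[-0.001, 0, 0], 0, 1], [[-0.002, 0, 0], 0, 1], [[-0.003, 0, 0], 0, 1], [[-0.003, 0, 0], 0, 1]]}}

```text
clock: 3.55
eef_pos: [507.7, -181.7, 85.2]
eef_rot: [-1.572, -0.0, -2.948]
wrist_force: [0.6, -0.2, 0.0]
finger_gap: 0.3
```

```bash
python3 - <<'E'
from go import *
st()
E
```

```text
t 3.55 pump [-47.5  -0.1] z 85.2 rot [-1.5715e+00 -1.0000e-04 -2.9478e+00] j [-0.41  0.37  1.65  0.    1.12  0.96] F [ 0.6 -0.2  0. ] gap 0.3
```

{"fn": "play_rows", "kwargs": {"series": [[[-0.001, 0, 0], 0, 1], [[-0.002, 0, 0], 0, 1], [[-0.002, 0, 0], 0, 1], [[-0.002, 0, 0], 0, 1]]}}

```text
clock: 3.95
eef_pos: [509.6, -181.3, 85.1]
eef_rot: [-1.572, -0.0, -2.948]
wrist_force: [-0.3, -0.6, -0.1]
finger_gap: 0.5
```

{"fn": "play_rows", "kwargs": {"series": [[[-0.001, 0, 0], 0, 1], [[-0.002, 0, 0], 0, 1], [[-0.002, 0, 0], 0, 1], [[-0.002, 0, 0], 0, 1]]}}

```text
clock: 4.35
eef_pos: [511.6, -180.9, 85.1]
eef_rot: [-1.572, -0.0, -2.948]
wrist_force: [0.8, 0.0, 1.0]
finger_gap: 0.6
```

```bash
python3 - <<'E'
from go import *
st()
a=snap("top","top3")[125:235,325:420]; b=snap("scene","sc3")[170:290,190:310]
a=cv2.resize(a,(475,550),interpolation=cv2.INTER_CUBIC);b=cv2.resize(b,(325*1,325),interpolation=cv2.INTER_CUBIC)
o=np.zeros((550,800,3),"uint8");o[:,:475]=a;o[:325,475:]=b
cv2.imwrite("pics/c3.png",o[:,:,::-1])
E
```

```text
t 4.35 pump [-43.5  -0.1] z 85.1 rot [-1.5716e+00 -2.0000e-04 -2.9477e+00] j [-0.41  0.38  1.64  0.    1.12  0.97] F [0.8 0.  1. ] gap 0.6
```

View pics/c3.png

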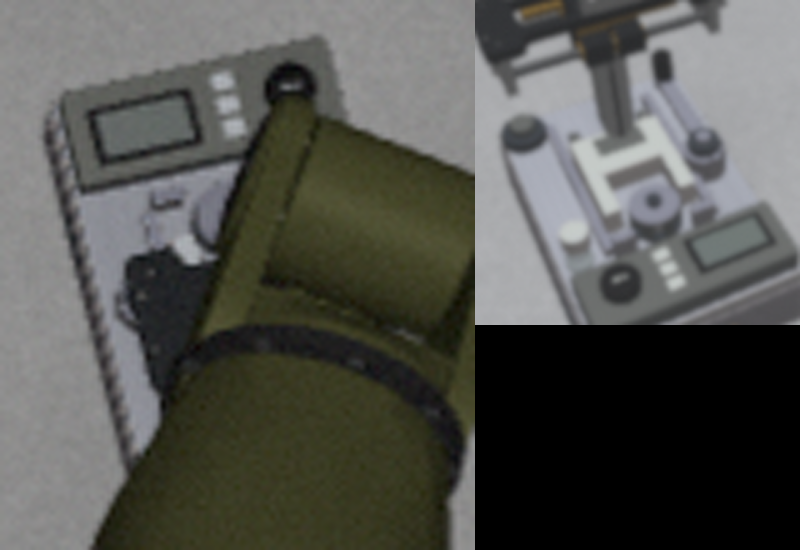

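The fingers now sit against the face and the arm ends are nearer the stops, but not clearly on them. I'll go on until the force rises.

{"fn": "play_rows", "kwargs": {"series": [[[-0.001, 0, 0], 0, 1], [[-0.001, 0, 0], 0, 1], [[-0.002, 0, 0], 0, 1], [[-0.002, 0, 0], 0, 1]]}}

```text
clock: 4.85
eef_pos: [513.7, -180.5, 85.1]
eef_rot: [-1.572, -0.0, -2.948]
wrist_force: [0.4, -0.3, -0.2]
finger_gap: 0.6
```

{"fn": "play_rows", "kwargs": {"series": [[[-0.001, 0, 0], 0, 1], [[-0.001, 0, 0], 0, 1], [[-0.0015, 0, 0], 0, 1], [[-0.0015, 0, 0], 0, 1]]}}

```text
clock: 5.25
eef_pos: [515.2, -180.2, 85.1]
eef_rot: [-1.572, -0.0, -2.948]
wrist_force: [-0.1, 0.7, 0.3]
finger_gap: 0.7
```

```bash
python3 - <<'E'
from go import *
st()
out=[]
for f in("scene0","sc2","sc3"): out.append(cv2.imread(f"pics/{f}.png"))
out.append(snap("scene","sc4")[:,:,::-1])
# white-mask: cartridge arm tips along the arm lines (pump y=+-31, z=99), intensity profile over pump x
for yy in(31,-31):
    xs=np.arange(-40,60,3)
    X=np.array([list(p2w((x,yy)))+[99] for x in xs]); uv=proj("scene",X).astype("float32")
    print("y",yy,xs.tolist())
    for im in out:
        g=cv2.remap(im.min(2),uv[:,0].copy(),uv[:,1].copy(),cv2.INTER_LINEAR).ravel(); print(g.tolist())
E
```

```text
t 5.25 pump [-39.9  -0.1] z 85.1 rot [-1.5715e+00 -1.0000e-04 -2.9477e+00] j [-0.4   0.39  1.64  0.    1.12  0.97] F [-0.1  0.7  0.3] gap 0.7
y 31 [-40, -37, -34, -31, -28, -25, -22, -19, -16, -13, -10, -7, -4, -1, 2, 5, 8, 11, 14, 17, 20, 23, 26, 29, 32, 35, 38, 41, 44, 47, 50, 53, 56, 59]
[189, 189, 188, 188, 188, 188, 188, 187, 187, 188, 188, 189, 188, 188, 187, 187, 188, 188, 187, 187, 183, 167, 135, 107, 98, 98, 102, 114, 126, 133, 130, 114, 90, 80]
[195, 195, 195, 195, 195, 196, 195, 195, 195, 195, 195, 195, 196, 195, 194, 195, 195, 195, 195, 194, 190, 174, 141, 112, 103, 101, 106, 119, 132, 138, 135, 118, 95, 83]
[196, 196, 196, 196, 196, 197, 196, 196, 196, 196, 196, 196, 196, 196, 195, 196, 196, 196, 196, 196, 191, 175, 141, 112, 103, 103, 107, 120, 132, 139, 135, 119, 95, 84]
[196, 197, 197, 197, 197, 197, 197, 196, 196, 195, 196, 197, 196, 196, 195, 196, 196, 196, 196, 196, 191, 175, 141, 112, 102, 102, 107, 120, 132, 139, 135, 119, 95, 84]
y -31 [-40, -37, -34, -31, -28, -25, -22, -19, -16, -13, -10, -7, -4, -1, 2, 5, 8, 11, 14, 17, 20, 23, 26, 29, 32, 35, 38, 41, 44, 47, 50, 53, 56, 59]
[189, 189, 189, 189, 188, 188, 188, 188, 187, 189, 188, 189, 188, 188, 188, 188, 188, 188, 188, 188, 184, 170, 139, 109, 99, 98, 101, 113, 131, 139, 134, 119, 95, 80]
[196, 196, 195, 195, 196, 197, 196, 196, 196, 196, 195, 196, 196, 196, 195, 196, 196, 196, 196, 195, 192, 176, 144, 114, 103, 103, 105, 117, 135, 144, 140, 124, 99, 84]
[197, 197, 197, 197, 197, 197, 197, 196, 196, 197, 196, 197, 197, 197, 196, 197, 197, 197, 197, 196, 193, 177, 145, 114, 103, 102, 106, 117, 136, 145, 141, 125, 100, 84]
[197, 197, 197, 197, 196, 197, 197, 196, 197, 197, 197, 197, 197, 197, 197, 197, 197, 197, 197, 197, 193, 178, 146, 114, 103, 103, 105, 117, 136, 145, 141, 125, 100, 84]
```

The profiles show the cartridge hasn't moved. I'll check the tool's own projection against the picture.

```bash
python3 - <<'E'
from go import *
s=st(); b=cv2.imread("pics/sc4.png")
e=s["eef_pos"]; R=Ro.from_euler("xyz",s["eef_rot"]).as_matrix()
x0,y0,f=190,130,5
o=cv2.resize(b[y0:y0+115,x0:x0+120],None,fx=f,fy=f,interpolation=cv2.INTER_CUBIC)
def dot(X,c):
    for u in proj("scene",np.array(X,float)): cv2.circle(o,tuple(int(v) for v in (u-[x0,y0]+.4)*f),4,c,2)
dot([e+R@[0,-d,0] for d in(0,20,40,60,80)],(0,0,255))
dot([list(p2w((-61,v)))+[99] for v in(-25,0,25)],(0,255,0))
dot([list(p2w((-40,v)))+[87] for v in(0,)],(255,0,0))
cv2.imwrite("pics/c4.png",o)
E
```

```text
t 5.3 pump [-39.9  -0.1] z 85.1 rot [-1.5715e+00 -1.0000e-04 -2.9477e+00] j [-0.4   0.39  1.64  0.    1.12  0.97] F [-0.4  0.5 -0.3] gap 0.3
```

View pics/c4.png

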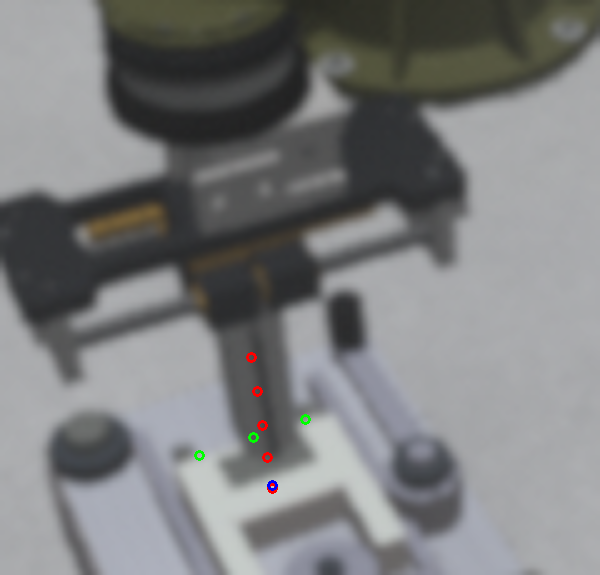

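The visible finger bottom, at about (275,460), lies over the cartridge's label and roughly 20 mm above the projected TCP at (272,487). So the tips may be riding above the cartridge. I'll check the tip position in the pictures already taken.

```bash
python3 - <<'E'
from go import *
for nm,e,yaw,v in(("sc1",[455.7,-192.6,177.8],-2.947,1),("sc2",[475.5,-189.1,86.3],-2.948,1),("scene0",[219.03,-504.2,177.8],-2.7318,1)):
    e=np.array(e)
    Z=np.array([-np.sin(yaw),np.cos(yaw),0])
    print(nm,proj("scene",[e+[0,0,d] for d in(0,10,20,30)]).round(1).tolist(),"fing",proj("scene",[e+Z*53,e-Z*53]).round(1).tolist())
o=[]
for nm,(x,y0) in(("sc1",(238,155)),("sc2",(237,205)),("scene0",(80,125))):
    im=cv2.imread(f"pics/{nm}.png"); o.append(cv2.resize(im[max(0,y0-50):y0+50,max(0,x-40):x+50][:95,:85],(260,290),interpolation=cv2.INTER_CUBIC)); print(nm,"offset",x-40,y0-50,260/85,290/95)
cv2.imwrite("pics/c5.png",np.hstack(o))
E
```

```text
sc1 [[229.5, 180.0], [228.9, 176.4], [228.3, 172.8], [227.6, 169.1]] fing [[205.5, 187.1], [252.4, 173.3]]
sc2 [[237.5, 215.7], [237.0, 212.6], [236.5, 209.5], [235.9, 206.3]] fing [[215.1, 223.2], [259.0, 208.6]]
scene0 [[88.8, 142.5], [87.2, 139.0], [85.6, 135.5], [83.9, 131.9]] fing [[65.2, 150.3], [111.1, 135.1]]
sc1 offset 198 105 3.0588235294117645 3.0526315789473686
sc2 offset 197 155 3.0588235294117645 3.0526315789473686
scene0 offset 40 75 3.0588235294117645 3.0526315789473686
```

View pics/c5.png

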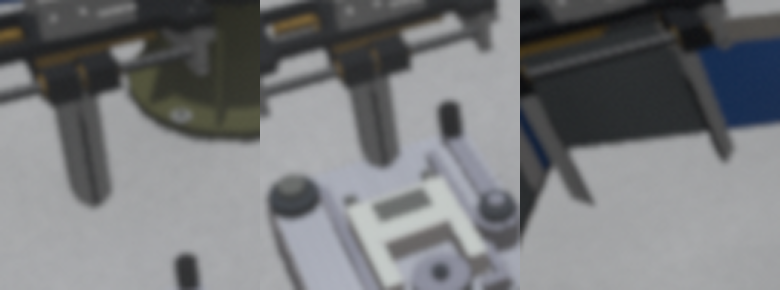

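The tips show consistently about 20–25 mm above the reported TCP in all three pictures (e.g. sc1: seen at (229,172), predicted (229.5,180)). So the fingertip really stopped at z ≈ 105 and passed over the cartridge without touching it. I'll back off and find the true tip height by touching the free deck in front.

{"fn": "play_rows", "kwargs": {"series": [[[0.015, -0.001, 0], 0, 1], [[0.03, -0.001, 0], 0, 1], [[0.045, -0.001, 0], 0, 1], [[0.052, 0, 0], 0, 1], [[0.052, 0.006, 0], 0, 1], [[0.052, 0.012, 0], 0, 1], [[0.052, 0.016, 0], 0, 1], [[0.052, 0.02, 0], 0, 1], [[0.052, 0.02, 0], 0, 1]]}}

```text
clock: 6.2
eef_pos: [464.0, -189.9, 64.3]
eef_rot: [-1.572, -0.001, -2.948]
wrist_force: [-0.0, -0.1, 0.5]
finger_gap: 0.2
```

{"fn": "play_rows", "kwargs": {"series": [[[0, 0.002, 0], 0, 1], [[0, 0.004, 0], 0, 1], [[0, 0.006, 0], 0, 1], [[0, 0.006, 0], 0, 1]]}}

```text
clock: 6.6
eef_pos: [463.9, -189.9, 58.1]
eef_rot: [-1.572, -0.001, -2.947]
wrist_force: [-0.7, 0.4, 0.5]
finger_gap: 0.8
```

{"fn": "play_rows", "kwargs": {"series": [[[0, 0.001, 0], 0, 1], [[0, 0.002, 0], 0, 1], [[0, 0.002, 0], 0, 1]]}}

```text
clock: 6.9
eef_pos: [463.9, -189.9, 56.0]
eef_rot: [-1.573, -0.001, -2.947]
wrist_force: [-0.1, 0.3, -0.2]
finger_gap: 0.6
```

{"fn": "play_rows", "kwargs": {"series": [[[0, 0.001, 0], 0, 1], [[0, 0.002, 0], 0, 1], [[0, 0.002, 0], 0, 1]]}}

```text
clock: 7.2
eef_pos: [463.8, -189.8, 53.9]
eef_rot: [-1.573, -0.002, -2.947]
wrist_force: [0.3, 0.3, 0.2]
finger_gap: 0.3
```

{"fn": "play_rows", "kwargs": {"series": [[[0, 0.001, 0], 0, 1], [[0, 0.002, 0], 0, 1], [[0, 0.002, 0], 0, 1]]}}

```text
clock: 7.5
eef_pos: [463.7, -189.8, 51.7]
eef_rot: [-1.573, -0.002, -2.947]
wrist_force: [0.4, 0.5, 0.4]
finger_gap: 0.5
```

No deck contact yet at 51.7, so the offset is at least 23 mm and the tip is at or just above z ≈ 75–79. That's low enough, so I'll raise 4 mm and push.

{"fn": "play_rows", "kwargs": {"series": [[[0, -0.004, 0], 0, 1], [[-0.01, -0.004, 0], 0, 1], [[-0.02, -0.004, 0], 0, 1], [[-0.026, -0.004, 0], 0, 1], [[-0.03, -0.004, 0], 0, 1], [[-0.034, -0.004, 0], 0, 1], [[-0.038, -0.004, 0], 0, 1], [[-0.04, -0.004, 0], 0, 1]]}}

```text
clock: 8.3
eef_pos: [503.2, -182.0, 55.5]
eef_rot: [-1.573, -0.002, -2.947]
wrist_force: [-1.4, -0.9, -0.7]
finger_gap: 0.6
```

```bash
cat >> go.py <<'E'
def tips(im):
    r=[]
    for yy in(31,-31):
        xs=np.arange(0,70,.5); X=np.array([list(p2w((x,yy)))+[99] for x in xs]); uv=proj("scene",X).astype("float32")
        g=cv2.remap(im.min(2),uv[:,0].copy(),uv[:,1].copy(),cv2.INTER_LINEAR).ravel(); r.append(xs[np.argmax(g<155)]-63)
    return r
E
python3 - <<'E'
from go import *
st(); print(tips(cv2.imread("pics/scene0.png")))
im=snap("scene","sc6"); print(tips(im))
cv2.imwrite("pics/c6.png",cv2.resize(im[130:260,180:320,::-1],None,fx=4,fy=4,interpolation=cv2.INTER_CUBIC))
E
```

```text
t 8.3 pump [-51.9   0.5] z 55.5 rot [-1.5729e+00 -1.9000e-03 -2.9474e+00] j [-0.42  0.4   1.69  0.    1.05  0.96] F [-1.4 -0.9 -0.7] gap 0.6
[np.float64(-38.5), np.float64(-38.0)]
[np.float64(-18.0), np.float64(-18.0)]
```

View pics/c6.png

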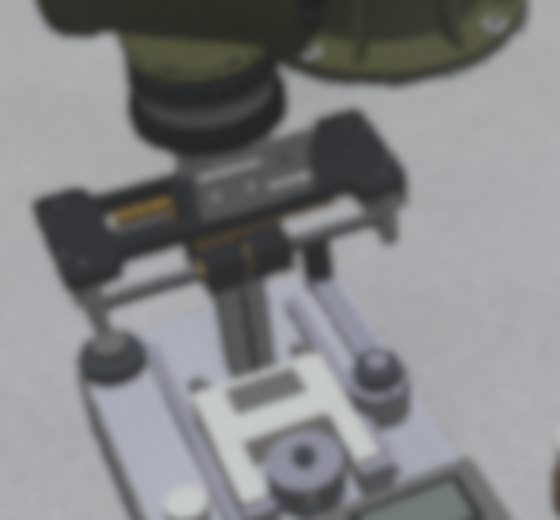

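The cartridge is now at x ≈ -18 by the image (home -17), with the fingers centred on its face at about (250,365). I'll push to contact.

{"fn": "play_rows", "kwargs": {"series": [[[-0.001, 0, 0], 0, 1], [[-0.002, 0, 0], 0, 1], [[-0.003, 0, 0], 0, 1]]}}

```text
clock: 8.65
eef_pos: [504.7, -181.8, 55.6]
eef_rot: [-1.573, -0.005, -2.947]
wrist_force: [-18.7, -5.3, 11.2]
finger_gap: 0.7
```

```bash
python3 - <<'E'
from go import *
st(); im=snap("scene","sc7"); print(tips(im))
E
```

```text
t 8.65 pump [-50.4   0.4] z 55.6 rot [-1.5733 -0.0054 -2.9474] j [-0.41  0.41  1.68 -0.    1.06  0.96] F [-18.7  -5.3  11.2] gap 0.7
[np.float64(-16.0), np.float64(-15.0)]
```

Home: the push met the end stop at 19 N, and the image shows x ≈ -16. Now to retreat, rise, and go to the outer side of the lever knob.

{"fn": "play_rows", "kwargs": {"series": [[[0.01, 0, 0], 0, 1], [[0.025, 0, 0], 0, 1], [[0.04, -0.01, 0], 0, 1], [[0.04, -0.045, 0], 0, 1], [[0.04, -0.08, 0], 0, 1], [[0.04, -0.08, -0.03], 0, 1], [[0.04, -0.08, -0.065], 0, 1], [[0.04, -0.08, -0.095], 0, 1], [[0.04, -0.065, -0.095], 0, 1], [[0.04, -0.045, -0.095], 0, 1], [[0.04, -0.037, -0.095], 0, 1], [[0.04, -0.037, -0.095], 0, 1]]}}

```text
clock: 9.9
eef_pos: [446.7, -96.4, 92.3]
eef_rot: [-1.574, -0.007, -2.948]
wrist_force: [-0.6, 0.5, 0.3]
finger_gap: 0.4
```

```bash
python3 - <<'E'
from go import *
st(); im=snap("scene","sc8"); print(tips(im)); b=snap("top","top8")
o=np.zeros((500,800,3),"uint8"); o[:480,:400]=cv2.resize(im[130:250,220:320],(400,480),interpolation=cv2.INTER_CUBIC);o[:480,400:]=cv2.resize(b[120:240,320:420],(400,480),interpolation=cv2.INTER_CUBIC)
cv2.imwrite("pics/c8.png",o[:,:,::-1])
E
```

```text
t 9.9 pump [-90.8  95.4] z 92.3 rot [-1.5742 -0.0069 -2.9477] j [-0.29  0.2   1.87 -0.    1.09  1.08] F [-0.6  0.5  0.3] gap 0.4
[np.float64(-17.0), np.float64(-16.5)]
```

View pics/c8.png

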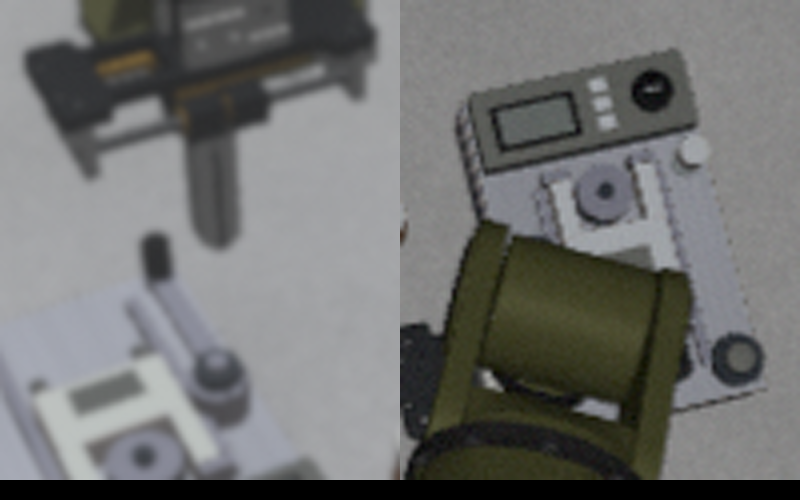

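The fingertip is at (215,247) in the scene crop, clear on the outer side of the knob at (155,255), with its bottom within the knob's height range. Next, the arc numbers.

```bash
python3 - <<'E'
from go import *
print("tip",[ (z,proj("scene",np.r_[p2w((-90.8,95.4)),z])[0].round(1).tolist()) for z in(110,115,120,125)])
for a in np.arange(0,1.36,.15):
    for d in(21.5,):
        q=np.array([-5-85*np.cos(a),58-85*np.sin(a)])-d*np.array([np.sin(a),-np.cos(a)])
        print(round(a,2),shift(q,92)[0].tolist())
E
```

```text
tip [(110, [273.7, 193.0]), (115, [273.6, 191.4]), (120, [273.5, 189.8]), (125, [273.3, 188.2])]
0.0 [-0.0, 0.0016, 0.0155]
0.15 [0.0022, 0.0016, 0.0284]
0.3 [0.0025, 0.0015, 0.0416]
0.45 [0.0008, 0.0015, 0.0546]
0.6 [-0.0028, 0.0014, 0.0672]
0.75 [-0.0082, 0.0014, 0.0792]
0.9 [-0.0154, 0.0013, 0.0902]
1.05 [-0.0242, 0.0013, 0.1]
1.2 [-0.0343, 0.0012, 0.1084]
1.35 [-0.0455, 0.0011, 0.1152]
```

{"fn": "play_rows", "kwargs": {"series": [[[0, 0, 0.008], 0, 1], [[0, 0, 0.0155], 0, 1], [[0.001, 0, 0.022], -0.075, 1], [[0.002, 0, 0.028], -0.15, 1], [[0.0025, 0, 0.035], -0.22, 1], [[0.0025, 0, 0.042], -0.3, 1], [[0.002, 0, 0.048], -0.37, 1], [[0.001, 0, 0.055], -0.45, 1], [[0.001, 0, 0.055], -0.45, 1]]}}

```text
clock: 10.9
eef_pos: [457.4, -151.9, 93.7]
eef_rot: [-1.575, -0.003, -2.498]
wrist_force: [-0.4, -0.5, 0.1]
finger_gap: 0.5
```

```bash
cat >> go.py <<'E'
def arc(A,d=21.5):
    for a in A:
        q=np.array([-5-85*np.cos(a),58-85*np.sin(a)])-d*np.array([np.sin(a),-np.cos(a)])
        dd,tw=shift(q,92,a); print(round(a,2),dd.tolist(),round(tw,3))
E
python3 - <<'E'
from go import *
st(); im=snap("scene","sc9"); print(tips(im))
arc(np.arange(.45,1.4,.1))
cv2.imwrite("pics/c9.png",cv2.resize(im[140:260,200:320,::-1],None,fx=4,fy=4,interpolation=cv2.INTER_CUBIC))
E
```

```text
t 10.9 pump [-91.   38.8] z 93.7 rot [-1.5745 -0.0032 -2.4976] j [-0.4   0.25  1.8  -0.    1.1   0.53] F [-0.4 -0.5  0.1] gap 0.5
[np.float64(-16.5), np.float64(-16.0)]
0.45 [-0.0006, 0.0017, -0.0009] -0.004
0.55 [0.001, 0.0016, 0.0077] -0.104
0.65 [0.0019, 0.0016, 0.0165] -0.204
0.75 [0.0018, 0.0016, 0.0252] -0.304
0.85 [0.0009, 0.0015, 0.0339] -0.404
0.95 [-0.0009, 0.0015, 0.0425] -0.504
1.05 [-0.0036, 0.0015, 0.0509] -0.604
1.15 [-0.007, 0.0014, 0.0589] -0.704
1.25 [-0.0113, 0.0014, 0.0666] -0.804
1.35 [-0.0163, 0.0013, 0.0738] -0.904
```

View pics/c9.png

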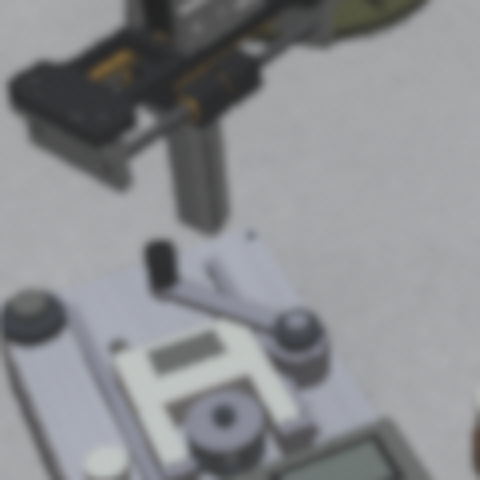

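The lever has snapped ahead to about the first click, with the knob at (160,265) and the fingers behind it at (205,225). I'll continue the arc.

{"fn": "play_rows", "kwargs": {"series": [[[0.001, 0, 0.008], -0.1, 1], [[0.002, 0, 0.0165], -0.2, 1], [[0.002, 0, 0.025], -0.3, 1], [[0.001, 0, 0.034], -0.4, 1], [[-0.001, 0, 0.0425], -0.5, 1], [[-0.0035, 0, 0.051], -0.6, 1], [[-0.007, 0, 0.059], -0.7, 1], [[-0.011, 0, 0.0665], -0.8, 1], [[-0.014, 0, 0.071], -0.86, 1], [[-0.014, 0, 0.071], -0.86, 1]]}}

```text
clock: 11.95
eef_pos: [511.2, -200.2, 93.3]
eef_rot: [-1.576, 0.001, -1.642]
wrist_force: [-0.3, 0.4, 0.1]
finger_gap: 0.4
```

```bash
cat >> go.py <<'E'
def lever(im):
    "darkness (mean of min-channel) at predicted knob centre for each angle"
    g=im.max(2); r=[]
    for a in np.arange(0,1.56,.1):
        X=np.r_[p2w((-5-85*np.cos(a),58-85*np.sin(a))),121]
        u=proj("scene",X)[0]; r.append((round(a,1),int(cv2.getRectSubPix(g,(3,5),(float(u[0]),float(u[1]))).mean())))
    print("lever",r)
E
python3 - <<'E'
from go import *
lever(cv2.imread("pics/scene0.png"));lever(cv2.imread("pics/sc9.png"))
st(); im=snap("scene","sc10"); print(tips(im)); lever(im)
E
```

```text
lever [(np.float64(0.0), 52), (np.float64(0.1), 107), (np.float64(0.2), 166), (np.float64(0.3), 168), (np.float64(0.4), 169), (np.float64(0.5), 171), (np.float64(0.6), 172), (np.float64(0.7), 174), (np.float64(0.8), 176), (np.float64(0.9), 177), (np.float64(1.0), 175), (np.float64(1.1), 175), (np.float64(1.2), 165), (np.float64(1.3), 159), (np.float64(1.4), 172), (np.float64(1.5), 186)]
lever [(np.float64(0.0), 163), (np.float64(0.1), 120), (np.float64(0.2), 107), (np.float64(0.3), 147), (np.float64(0.4), 169), (np.float64(0.5), 122), (np.float64(0.6), 55), (np.float64(0.7), 50), (np.float64(0.8), 98), (np.float64(0.9), 159), (np.float64(1.0), 177), (np.float64(1.1), 179), (np.float64(1.2), 180), (np.float64(1.3), 180), (np.float64(1.4), 183), (np.float64(1.5), 187)]
t 11.95 pump [-47.6 -18.9] z 93.3 rot [-1.5758e+00  8.0000e-04 -1.6416e+00] j [-0.44  0.38  1.61 -0.    1.15 -0.37] F [-0.3  0.4  0.1] gap 0.4
[np.float64(-16.0), np.float64(-15.5)]
lever [(np.float64(0.0), 171), (np.float64(0.1), 172), (np.float64(0.2), 173), (np.float64(0.3), 173), (np.float64(0.4), 122), (np.float64(0.5), 81), (np.float64(0.6), 88), (np.float64(0.7), 116), (np.float64(0.8), 134), (np.float64(0.9), 109), (np.float64(1.0), 97), (np.float64(1.1), 103), (np.float64(1.2), 77), (np.float64(1.3), 51), (np.float64(1.4), 48), (np.float64(1.5), 49)]
```

The dark knob now shows at the 1.3–1.5 rad position with no force on the fingers, so the lever sprang to its second stop. Now to back away and go above the key.

```bash
python3 - <<'E'
from go import *
print(shift((-70,-15),93),shift((-106,-65),95,0))
E
```

```text
(array([ 0.0023,  0.0004, -0.0223]), None) (array([ 0.06  , -0.0016, -0.0438]), np.float64(1.3030188872483814))
```

{"fn": "play_rows", "kwargs": {"series": [[[0.001, 0, -0.011], 0, 1], [[0.002, 0, -0.022], 0, 1], [[0.012, -0.002, -0.026], 0.14, 1], [[0.024, -0.002, -0.03], 0.28, 1], [[0.036, -0.002, -0.034], 0.42, 1], [[0.048, -0.002, -0.038], 0.56, 1], [[0.06, -0.002, -0.044], 0.7, 1], [[0.06, -0.002, -0.044], 0.84, 1], [[0.06, -0.002, -0.044], 0.98, 1], [[0.06, -0.002, -0.044], 1.12, 1], [[0.06, -0.002, -0.044], 1.26, 1], [[0.06, -0.002, -0.044], 1.303, 1], [[0.06, -0.002, -0.044], 1.303, 1]]}}

```text
clock: 13.3
eef_pos: [461.8, -256.5, 95.6]
eef_rot: [-1.573, -0.005, -2.948]
wrist_force: [-0.5, -0.2, -0.1]
finger_gap: 0.5
```

```bash
python3 - <<'E'
from go import *
st(); im=snap("scene","sc11"); print(tips(im)); lever(im); print(shift((-106,-65),75,0))
cv2.imwrite("pics/c11.png",cv2.resize(im[130:270,180:310,::-1],None,fx=4,fy=4,interpolation=cv2.INTER_CUBIC))
E
```

```text
t 13.3 pump [-107.   -64.6] z 95.6 rot [-1.573  -0.0048 -2.9482] j [-0.58  0.34  1.67 -0.    1.14  0.8 ] F [-0.5 -0.2 -0.1] gap 0.5
[np.float64(-16.0), np.float64(-15.5)]
lever [(np.float64(0.0), 173), (np.float64(0.1), 174), (np.float64(0.2), 175), (np.float64(0.3), 177), (np.float64(0.4), 177), (np.float64(0.5), 179), (np.float64(0.6), 180), (np.float64(0.7), 182), (np.float64(0.8), 184), (np.float64(0.9), 185), (np.float64(1.0), 183), (np.float64(1.1), 153), (np.float64(1.2), 88), (np.float64(1.3), 54), (np.float64(1.4), 51), (np.float64(1.5), 52)]
(array([-0.001 ,  0.0206,  0.0004]), np.float64(0.0002646190467596732))
```

View pics/c11.png

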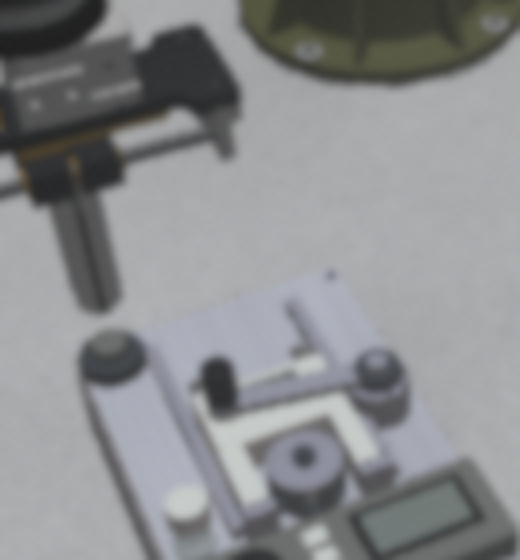

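The lever lies across the cartridge, with its knob at (218,385), and the fingers stand above the key at (113,345). Pressing down step by step on force.

{"fn": "play_rows", "kwargs": {"series": [[[-0.001, 0.006, 0], 0, 1], [[-0.001, 0.012, 0], 0, 1], [[-0.001, 0.018, 0], 0, 1], [[-0.001, 0.02, 0], 0, 1], [[-0.001, 0.022, 0], 0, 1], [[-0.001, 0.022, 0], 0, 1]]}}

```text
clock: 13.95
eef_pos: [462.8, -256.3, 73.4]
eef_rot: [-1.573, -0.005, -2.946]
wrist_force: [0.6, -0.1, 0.8]
finger_gap: 0.2
```

{"fn": "play_rows", "kwargs": {"series": [[[0, 0.001, 0], 0, 1], [[0, 0.002, 0], 0, 1], [[0, 0.002, 0], 0, 1]]}}

```text
clock: 14.25
eef_pos: [462.7, -256.3, 71.3]
eef_rot: [-1.573, -0.005, -2.946]
wrist_force: [-0.4, 0.3, 0.3]
finger_gap: 0.8
```

{"fn": "play_rows", "kwargs": {"series": [[[0, 0.001, 0], 0, 1], [[0, 0.002, 0], 0, 1], [[0, 0.002, 0], 0, 1]]}}

```text
clock: 14.55
eef_pos: [462.7, -256.2, 69.3]
eef_rot: [-1.573, -0.005, -2.946]
wrist_force: [0.2, 0.3, -0.3]
finger_gap: 0.3
```

{"fn": "play_rows", "kwargs": {"series": [[[0, 0.001, 0], 0, 1], [[0, 0.002, 0], 0, 1], [[0, 0.002, 0], 0, 1]]}}

```text
clock: 14.85
eef_pos: [462.8, -256.3, 67.3]
eef_rot: [-1.573, -0.005, -2.946]
wrist_force: [0.5, 0.0, 3.4]
finger_gap: 0.4
```

{"fn": "play_rows", "kwargs": {"series": [[[0, 0.001, 0], 0, 1], [[0, 0.0015, 0], 0, 1], [[0, 0.0015, 0], 0, 1]]}}

```text
clock: 15.15
eef_pos: [462.8, -256.3, 65.8]
eef_rot: [-1.573, -0.005, -2.946]
wrist_force: [-1.8, -0.0, 3.0]
finger_gap: 0.8
```

{"fn": "play_rows", "kwargs": {"series": [[[0, 0.001, 0], 0, 1], [[0, 0.0015, 0], 0, 1], [[0, 0.0015, 0], 0, 1]]}}

```text
clock: 15.45
eef_pos: [462.8, -256.3, 64.3]
eef_rot: [-1.573, -0.005, -2.946]
wrist_force: [-1.1, 0.6, 4.7]
finger_gap: 0.8
```

{"fn": "play_rows", "kwargs": {"series": [[[0, 0.001, 0], 0, 1], [[0, 0.0015, 0], 0, 1], [[0, 0.0015, 0], 0, 1]]}}

```text
clock: 15.75
eef_pos: [462.9, -256.4, 63.8]
eef_rot: [-1.573, -0.004, -2.946]
wrist_force: [-5.6, 4.2, 16.4]
finger_gap: 0.8
```

{"fn": "play_rows", "kwargs": {"series": [[[0, 0.001, 0], 0, 1], [[0, 0.0015, 0], 0, 1], [[0, 0.0015, 0], 0, 1]]}}

```text
clock: 16.05
eef_pos: [463.0, -256.4, 63.7]
eef_rot: [-1.572, -0.004, -2.946]
wrist_force: [-9.5, 5.0, 21.5]
finger_gap: 0.5
```

It hits a hard bottom at z = 63.7. To confirm the full 5 mm travel, I'll release slowly and find where the spring force vanishes.

{"fn": "play_rows", "kwargs": {"series": [[[0, -0.002, 0], 0, 1], [[0, -0.0042, 0], 0, 1], [[0, -0.0042, 0], 0, 1]]}}

```text
clock: 16.35
eef_pos: [463.0, -256.4, 68.0]
eef_rot: [-1.572, -0.004, -2.946]
wrist_force: [-0.3, 0.0, 3.2]
finger_gap: 0.7
```

```bash
python3 - <<'E'
from go import *
st(); F=[]
for i in range(6): manip.camera("scene"); F.append(manip.read_state()["wrist_force"][2].round(1))
print(F)
E
```

```text
t 16.35 pump [-105.8  -64.8] z 68.0 rot [-1.5721 -0.004  -2.946 ] j [-0.57  0.38  1.69 -0.    1.08  0.8 ] F [-0.3  0.   3.2] gap 0.7
[np.float64(2.1), np.float64(2.7), np.float64(1.2), np.float64(1.9), np.float64(1.9), np.float64(2.2)]
```

{"fn": "play_rows", "kwargs": {"series": [[[0, -0.001, 0], 0, 1], [[0, -0.001, 0], 0, 1]]}}

```text
clock: 16.85
eef_pos: [463.0, -256.4, 68.8]
eef_rot: [-1.572, -0.004, -2.946]
wrist_force: [-0.8, -1.1, 1.5]
finger_gap: 0.9
```

```bash
python3 - <<'E'
from go import *
st(); F=[]
for i in range(6): manip.camera("scene"); F.append(manip.read_state()["wrist_force"][2].round(1))
print(F)
E
```

```text
t 16.85 pump [-105.8  -64.7] z 68.8 rot [-1.5724 -0.0042 -2.946 ] j [-0.57  0.38  1.69 -0.    1.08  0.8 ] F [-0.8 -1.1  1.5] gap 0.9
[np.float64(2.1), np.float64(1.3), np.float64(0.9), np.float64(2.2), np.float64(1.8), np.float64(2.0)]
```

There is still spring contact at 68.8 (about 1.8 N), which puts the travel at 5 mm or more, so the key was fully down. Lifting clear.

{"fn": "play_rows", "kwargs": {"series": [[[0, -0.01, 0], 0, 1], [[0, -0.04, 0], 0, 1], [[0, -0.08, 0], 0, 1], [[0, -0.11, 0], 0, 1], [[0, -0.11, 0], 0, 1], [[0, -0.11, 0], 0, 1], [[0, -0.11, 0], 0, 1]]}}

```text
clock: 17.85
eef_pos: [463.0, -256.2, 177.8]
eef_rot: [-1.574, -0.005, -2.946]
wrist_force: [-0.1, -0.3, -0.7]
finger_gap: 0.5
```

```bash
python3 - <<'E'
from go import *
st(); im=snap("scene","sc12"); print(tips(im)); lever(im)
a=cv2.imread("pics/scene0.png")[:,:,::-1]
# objects that must not move: mean difference in patches
for n,(u,v) in dict(bottle=(150,200),dish=(150,255),jar=(327,246),driver=(138,305),beaker=(433,167),spare=(458,208),other=(415,235)).items():
    d=[p[v-22:v+22,u-22:u+22].astype(int) for p in(a,im)]; print(n,np.abs(d[0]-d[1]).mean().round(1),end="; ")
vial=lambda p:(p[245:275,215:240].min(2)>165).nonzero()
print("vial",[np.mean(vial(p),1).round(1) for p in(a,im)])
E
```

```text
t 17.85 pump [-105.7  -64.5] z 177.8 rot [-1.5735 -0.0054 -2.9459] j [-0.57  0.26  1.58 -0.    1.31  0.8 ] F [-0.1 -0.3 -0.7] gap 0.5
[np.float64(-16.0), np.float64(-15.5)]
lever [(np.float64(0.0), 171), (np.float64(0.1), 171), (np.float64(0.2), 173), (np.float64(0.3), 174), (np.float64(0.4), 175), (np.float64(0.5), 177), (np.float64(0.6), 178), (np.float64(0.7), 180), (np.float64(0.8), 182), (np.float64(0.9), 183), (np.float64(1.0), 180), (np.float64(1.1), 151), (np.float64(1.2), 87), (np.float64(1.3), 55), (np.float64(1.4), 52), (np.float64(1.5), 52)]
bottle 4.8; dish 5.8; jar 5.4; driver 4.9; beaker 4.8; spare 5.4; other 4.2; vial [array([6.9, 9.9]), array([6.8, 8.8])]
```

```bash
python3 -c "
from cell import manip; print(manip.sign_off())"
```

```text
the job is handed in; nothing more can be done
None
```

The feed pump job is done and handed in at about 18 s. The cartridge is home, the lever is at its second stop, and the start key was pressed fully and released. `sign_off` gives no verdict, so these are my own last checks:

- **Cartridge:** it ran into the end stops at 19 N. The image puts it at x ≈ -16 mm, against a nominal -17 mm, which is within the measuring error.
- **Lever:** the fingers swung it past the first click. The knob last showed at 1.3–1.5 rad, and the fingers felt no force, so it sprang to the stop by itself.
- **Key:** it hit a hard bottom at 21 N. On release the fingers still felt about 1.8 N of spring 5 mm above that, so the travel was full. I lifted clear but did not separately check in a picture that the key came back up.
- **Other things:** the second pump and the loose objects show no change in the last picture beyond an even brightness shift. The vial's patch is within about 1 pixel.

**Tool height disagreed:** in the pictures the real fingertips sat about 20–25 mm above the reported TCP. Because of this my first push passed over the cartridge without touching it. I saw that in the images, worked with the corrected height afterwards, and the second push went home.

**Key position disagreed:** the two camera views differed by a few mm on where the key was. I used the middle value, and the press worked there.

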